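# Lock the charger box lid with its quarter-turn stud

## Task

The blue lid of the white charger box has sprung ajar. Bring it down shut by its orange wing stud, press lightly while turning the wing slowly clockwise until its cross bar finds the hidden slot, then push the stud fully in, turn it a quarter turn clockwise just to the end stop and let it spring back into its notch, so that the lid stays locked when you let go. Be gentle enough neither to bend nor to wrench the catch, and leave the other things on the desk where they are.

Things in the scene. Friction and masses are not known exactly. Their poses are not given: they have to be found in the camera images.
- box: white charger box, 176 (x) x 132 (y) x 85 mm high, fixed to the desk. Origin: centre of its underside, z up; its front (-x, four dark sockets) faces the robot. The blue lid on its rim is hinged along the far edge: axis parallel to box y through (85, 0, 85) mm. With the lid shut, the stud's axis is vertical through (-50, 0) mm, 135 mm from the hinge
- panel (a joint): opening angle of the blue lid, rad: 0 = shut (a hard stop), about 0.3 = ajar as it starts. Light spring hinge: it springs back ajar if not locked, about 2 N at the stud shuts it. The lid is 172 x 136 x 6 mm
- panel_edge (a point): middle of the lid's free (front) edge, on its top face; x and y as the lid's long and short sides, z out of the lid
- wing (a point): centre of the stud's orange wing, half-way up: a plate 34 mm long (point x), 10 mm thick (point y; grasp across this), 28 mm high (point z, out of the lid), on a round disc 28 mm wide, 4 mm thick. Lid shut and stud out: wing centre 130.5 mm above the desk, disc's underside 21.5 mm above the lid. It tilts with the lid; gripped across its thickness it swings between the fingers as the lid shuts
- plunger (a joint): how far the stud is pushed in, m: 0 = out, 0.0215 = hard stop. Spring: 3 N at 0, plus 0.4 N per mm. Lid shut, the cross bar at its foot meets the catch plate after 0.5 to 5.5 mm (hidden, differs each time); out of line with the slot it only bends the catch; in line (within 3 degrees) it passes through. From 20 mm it can turn underneath. Let go at the end stop, it springs back to 8.5 to 13.5 mm: locked
- stud (a joint): turn of the stud in the lid, rad, clockwise seen from above; 0 = wing along the box's x. Starts near 0, stays where left. The steel cross bar at its foot (22 x 5 x 4 mm) lies along the wing. The hidden slot lies 0.15 to 1.05 rad clockwise of 0, differently each time; the end stop lies 1.6 rad clockwise of the slot (the last 0.12 rad are the notch)
- catch (a joint): how far the slotted catch plate inside the box is pressed down, m: 0 = at rest. Springy, 7 N per mm; beyond 0.002 (14 N on the plate) it is bent for good and the job is spoilt
- catch_twist (a joint): how far the catch plate is twisted about the stud's axis, rad, clockwise positive: 0 = at rest. It gives when the cross bar pushes against the slot's sides or the end stop: 1.8 N m per rad; beyond 0.08 either way (0.14 N m) it is wrenched and the job is spoilt
- mug: terracotta mug, 84 mm wide, 75 mm high; origin under its centre; leave alone
- jar: amber glass jar, 60 mm wide, 65 mm high; origin under its centre; leave alone
- lotion: green bottle, 48 mm wide, 130 mm high; origin under its centre; leave alone
- phone_stand: phone on a white round stand, 150 mm wide, 185 mm high; origin under its centre; leave alone
- power_bank: black power bank lying flat, 66 x 130 x 22 mm; origin under its centre; leave alone
- highlighter: yellow highlighter, 115 x 13 x 13 mm, lying; origin under its centre; leave alone
There are look-alikes about, which are no part of the job. What is shaped like the box but purple or yellow is not meant.

How it is judged (in metres and radians):
On the way, in this order (a step that is already met when the one before it is completed fails the run):
1. the lid is shut (value of joint panel below 0.03 rad), for 0.05 s.
2. the stud is pushed in through the slot, deep enough to turn under the catch (value of joint plunger above 0.015 m), for 0.1 s.
At the end, for the whole second after the job is handed in: The lid is shut (under 0.03 rad) and at rest, the stud is turned a quarter turn past its slot (joint stud over 1.5 rad) and held in by the catch, sprung back into its notch (plunger between 7.5 and 14.2 mm), with the robot off it (value of joint panel below 0.03 rad and value of joint plunger between 0.0075 and 0.0142 m and value of joint stud above 1.5 rad and velocity of joint panel below 0.05 rad/s and velocity of joint stud below 0.1 rad/s); the robot touches nothing.
It fails at once if the catch is bent: pressed down by more than 2 mm (14 N) (value of joint catch above 0.002 m).
It fails at once if the catch is wrenched: twisted by more than 0.08 rad (0.14 N m) (value of joint catch_twist above 0.08 rad or value of joint catch_twist below -0.08 rad).
It fails at once if a bystander is moved by more than 25 mm (distance of any of mug, jar, lotion, phone_stand, power_bank, highlighter from where it was at the start of the episode above 0.025 m).
It also fails if it takes over 72 s, if anything falls off the work surface, if the arm or the gripper's body presses on something with over 40 N, if the wrist force passes 120 N, or if a joint passes its speed limit or range.

## Robot

A 6-joint arm with a two-finger parallel gripper is mounted at the origin on the work surface. World frame = base frame: x ahead of the robot, y to its left, z up, the work surface at z = 0. Lengths are in m, angles in degrees, forces in N, time in s.
With the tool pointing down it reaches from about 0.35 to 0.85 m from the base axis. Payload 8.1 kg.
Tool frame: the origin (TCP) lies midway between the tips of the shut fingers; the grasp point (between the pads) lies 19 mm behind it; z points along the fingers, y is the line along which they close (so a half turn about z gives the same grasp; the last joint's range is limited). The gripper opens to 93 mm and grips with 3 to 60 N. Pads are 15 mm wide; open, the fingers measure 128 mm over their backs; the gripper's body (75 mm by 188 mm) begins 65 mm behind the grasp point.
Start: joints at [-69.866, 7.471, 85.268, -0, 87.261, -4.893], TCP at [0.254, -0.544, 0.219] pointing down, gripper open.
Joint ranges: [-169.43, 169.43], [-51.17, 129.36], [1.28, 143.12], [-76.62, 256.62], [0, 156.53], [-152.29, 152.29]. Speed limits (degrees/s): [136.94, 136.94, 159.86, 180, 180, 180].

## Interface

Orientations are given as a 3x3 rotation matrix whose columns are the frame's x, y, z axes.
In Python, from rig import readout, optics, finish_job gives the robot as it stands.
- The arm moves only by the tool play_rows, never from a script. Its argument "steps" is a list of rows, each a list of 7 numbers: the turn, a rotation vector about the tool's x, y, z in degrees, then the shift along the tool's x, y, z in cm, then the gripper command: -1 is shut, 1 is fully open, values between are in proportion. A call has 1 to 12 rows; each row shifts and turns the commanded pose from where the row before left it, along the tool's axes as they then stand; what a row does not reach is not made up. A row lasts 1/10 s, in which the tool goes at most 50 mm and 8.59 degrees, less where a joint would pass 70% of its speed; a pose out of reach is approached as far as the arm can. A call is refused whole if a number of a shift passes 5 or a number of a turn 8.59, either way. A call with a gripper value outside its range is refused whole. The fingers move at their own pace and stop on an object; "squeeze" is the grip in N (left out, the last holds). Time passes only in rows, so rows that do not move let the fingers close. It gives the time, the measured TCP pose, the force, the opening and the grip force at its end, in the units of the state.
- readout.state(): the state, without advancing time (a new reading comes with each control period).
- optics.snapshot(name): name is "side" or "top"; returns a dict with "img" (420x560x3 uint8, red, green, blue), "fx", "fy", "cx", "cy" (pixels), "k1" (the pictures are not rectified: a ray, as slopes to the right and down, at radius r is drawn at 1 + k1 r^2 times it, then the intrinsics apply), "camera_from_world" (4x4, takes a point from world to camera coordinates). Camera axes: x right, y up, looking along -z (the intrinsics and any distortion apply to the point x, -y, -z); pixel columns grow to the right and rows downward; lengths in m; the calibration is good to about 2 mm. A picture is of the moment at which its call begins. There is no depth.
- finish_job(): hands the job in; it is judged then, once.
The state is a dict: "clock": time; "joint_pos": joint angles; "qd": joint speeds; "joint_torque": joint torques, N m; "tool_pos": TCP position; "tcp_rot": TCP orientation; "force": force on the tool from outside, world axes, zero at the start; "moment": the same for the moment, N m; "finger_gap": finger opening in m; "grip_force": force on a finger pad.
Only numpy, scipy, OpenCV 4.12 (cv2) and the standard library are available. Lean on these libraries where they do the work, as an engineer would, in place of code of your own. Each camera call takes 0.05 s, during which the arm holds its last target. There are 200 camera calls.

## Working session

There is one attempt and no reset: what is moved stays moved. The work goes in short steps, Python scripts to look and compute and a tool call to move; the robot and the scene stay as the last step left them, time stands still between calls to the robot, and variables do not carry over. Pictures are saved under pics/ and viewed, at most 10 in all, crops included, and the job is handed in when it is done.

Besides the shell and the picture viewer there is one more tool, called as a command line: name --pt "numbers of a row" for each row, then --argument value for the rest. play_rows: Moves the arm, as the interface text tells. Its arguments: {"type":"object","properties":{"steps":{"type":"array"},"squeeze":{"type":"number"}},"required":["steps"]}

```bash
mkdir -p pics; ls; python3 - <<'E'
from rig import readout, optics
import cv2,json
for n in("top","side"):
    s=optics.snapshot(n); cv2.imwrite(f"pics/{n}0.png",s["img"][:,:,::-1]); print({k:(v.tolist() if hasattr(v,'tolist') else v) for k,v in s.items() if k!="img"})
print(readout.state())
E
```

```text
pics
{'fx': 466.8024830623211, 'fy': 466.8024830623211, 'cx': 274.4307431822192, 'cy': 221.97444005299263, 'k1': -0.012022769605701585, 'camera_from_world': [[-0.0013526255846208924, -0.9999443036103264, -0.010467095169494602, -0.047983863925276364], [0.9907597252836293, -0.0027596261390160004, 0.13560070508474525, -0.49891017496460577], [-0.13562203788446411, -0.010186959351655823, 0.9907082762848166, -1.3743157172467293], [0.0, 0.0, 0.0, 1.0]]}
{'fx': 398.1096668951881, 'fy': 398.1096668951881, 'cx': 280.1130095690854, 'cy': 207.65736016318945, 'k1': -0.07362219109958, 'camera_from_world': [[-0.9579962977638838, -0.28677270988402587, 0.0021228133371311267, 0.4604588911793863], [0.21425131889078206, -0.7107708525872847, 0.6700008712426461, -0.2389747661932337], [-0.19062913162539552, 0.6423131697062707, 0.7423572766516345, -0.9723636765289567], [0.0, 0.0, 0.0, 1.0]]}
{'clock': 0.1, 'joint_pos': array([-6.98675595e+01,  7.50919396e+00,  8.53226409e+01, -1.31025507e-03,
        8.72621967e+01, -4.89267519e+00]), 'qd': array([-0.10092291, -0.13167868, -0.22910851,  0.02944627,  0.07874778,
       -0.0571669 ]), 'joint_torque': array([ 8.32001951e-04, -5.61341321e+01, -4.93095195e+01,  7.70145538e-02,
        2.91218469e-02, -4.28016688e-05]), 'tool_pos': array([ 0.25364814, -0.54318257,  0.21771272]), 'tcp_rot': array([[ 9.06122009e-01,  4.23016029e-01, -5.86319557e-04],
       [ 4.23016419e-01, -9.06120720e-01,  1.53302223e-03],
       [ 1.17216679e-04, -1.63712799e-03, -9.99998653e-01]]), 'force': array([ 0.49309403, -0.13968917,  1.01227781]), 'moment': array([0.02674657, 0.04110467, 0.00116061]), 'grip_force': 0.0, 'finger_gap': 0.09321509467375201}
```

View pics/top0.png

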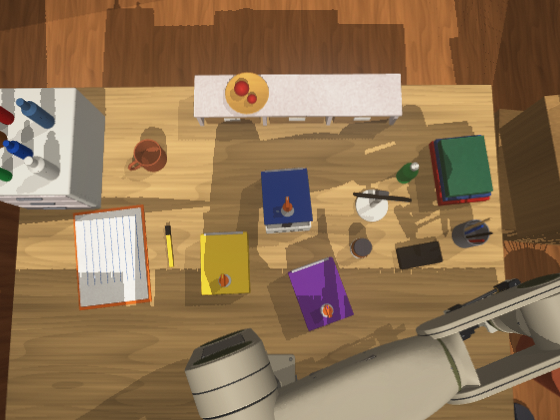

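View pics/side0.png

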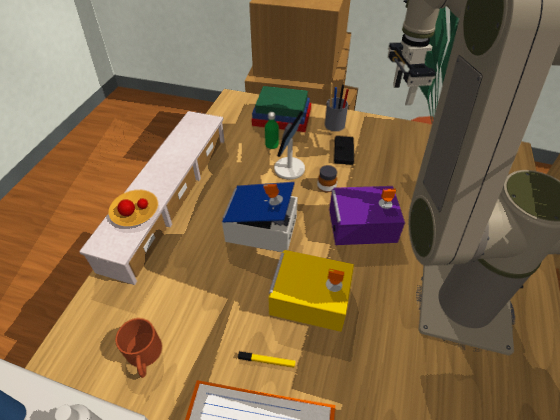

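The top view shows the blue lid at about x 262-311, y 169-226, with the orange wing at (287,207). The side view shows the lid at (225-295, 185-222) and the wing at (270,190). I'll enlarge both.

```bash
python3 - <<'E'
import cv2,numpy as np
a=cv2.imread("pics/top0.png")[160:240,250:325]; b=cv2.imread("pics/side0.png")[175:255,215:305]
f=lambda i,s:cv2.resize(i,None,fx=s,fy=s,interpolation=cv2.INTER_CUBIC)
a=f(a,4.8);b=f(b,4.8)
cv2.imwrite("pics/crop0.png",np.hstack([a,b])); print(a.shape,b.shape)
E
```

```text
(384, 360, 3) (384, 432, 3)
```

View pics/crop0.png

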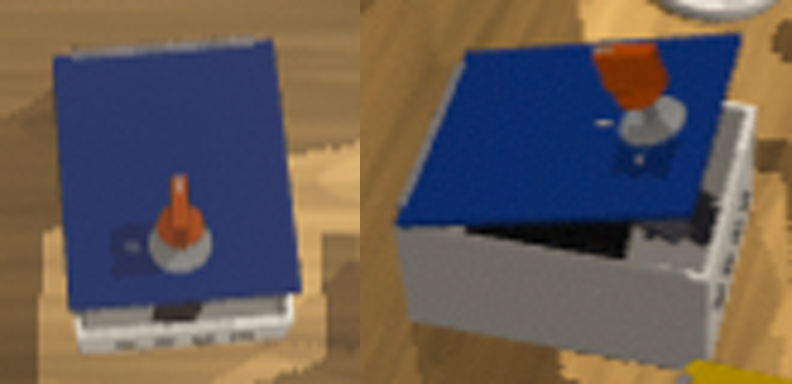

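The crops give lid corners at top (53,57), (272,40), (300,292), (70,310), and at side (465,50), (740,35), (690,218), (400,222). The wing blobs are clear too. I'll fit the box pose and lid angle.

```bash
cat > h.py <<'E'
import numpy as np, cv2
from scipy.spatial.transform import Rotation as R
def proj(s,P):
    T=np.array(s["camera_from_world"]); p=np.atleast_2d(P)@T[:3,:3].T+T[:3,3]
    u=p[:,0]/-p[:,2]; v=-p[:,1]/-p[:,2]; k=1+s["k1"]*(u*u+v*v)
    return np.c_[s["fx"]*u*k+s["cx"], s["fy"]*v*k+s["cy"]]
def orange(img):
    h=cv2.cvtColor(img,cv2.COLOR_RGB2HSV); return ((h[...,0]<14)&(h[...,1]>180)&(h[...,2]>110)).astype(np.uint8)
H=np.array([.085,0,.085])
def lid(q,L):   # lid-shut box coords -> box coords at panel angle q
    return H+R.from_euler('y',q).apply(np.atleast_2d(L)-H)
def world(p,B): return R.from_euler('z',p[2]).apply(np.atleast_2d(B))+[p[0],p[1],0]
E
python3 - <<'E'
from h import *; from rig import optics; from scipy.optimize import least_squares
t=optics.snapshot("top"); s=optics.snapshot("side")
c=lambda l,o:np.array(l)/4.8-.4+o
tp=c([(53,60),(272,42),(300,292),(70,310)],[250,160]); sp=c([(105,50),(380,35),(330,218),(40,220)],[215,175])
bf=c([(82,352),(293,336)],[250,160])
def wc(S,box):
    m=orange(S["img"]); y0,y1,x0,x1=box; yy,xx=np.nonzero(m[y0:y1,x0:x1]); print(len(xx)); return np.array([xx.mean()+x0,yy.mean()+y0])
wt=wc(t,(190,225,270,305)); ws=wc(s,(178,205,255,290)); print(wt,ws)
# lid corners shut coords; TL in top = +x,+y
a,b=.085,-.087; y=.068;z=.091
C=np.array([(a,y,z),(a,-y,z),(b,-y,z),(b,y,z)]); W=[(-.05,0,.1305)]
F=[(-.088,.066,0),(-.088,-.066,0)]
def res(p,full=False):
    lc=world(p,lid(p[3],C)); w=world(p,lid(p[3],W)); f=world(p,F)
    r=[proj(t,lc)-tp, proj(s,lc[[1,2,3,0]])-sp, proj(t,f)-bf, proj(t,w)-wt, proj(s,w)-ws]
    return r if full else np.concatenate(r).ravel()
o=least_squares(res,[.6,-.05,0,.3],loss='soft_l1')
print(o.x); [print(r.round(1).tolist()) for r in res(o.x,True)]
p=o.x; print("wing now",world(p,lid(p[3],W)),"shut",world(p,W), "yaw deg",np.degrees(p[2]))
E
```

```text
65
138
[287.09230769 205.61538462] [271.21014493 189.96376812]
[ 0.56123034 -0.08301507  0.07716691  0.27320274]
[[-0.3, -1.1], [0.3, -1.0], [0.6, 0.4], [-0.1, 0.5]]
[[-0.1, -0.1], [0.8, -0.0], [0.7, -0.2], [-1.4, 0.5]]
[[-0.2, 0.3], [-1.5, 0.3]]
[[0.1, -0.9]]
[[0.6, -0.4]]
wing now [[ 0.52861129 -0.08553719  0.16523775]] shut [[ 0.51137914 -0.08686959  0.1305    ]] yaw deg 4.421338287742996
```

play_rows --pt "0 0 0 3.71 -2.48 0 1" --pt "0 0 0 3.71 -2.48 0 1" --pt "0 0 0 3.71 -2.48 0 1" --pt "0 0 0 3.71 -2.48 0 1" --pt "0 0 0 3.71 -2.48 0 1" --pt "0 0 0 3.71 -2.48 0 1" --pt "0 0 0 3.71 -2.48 0 1" --pt "0 0 0 3.71 -2.48 0 1" --pt "0 0 0 3.71 -2.48 0 1" --pt "0 0 0 3.71 -2.48 0 1" --pt "0 0 0 3.71 -2.48 0 1" --pt "0 0 0 3.71 -2.48 0 1" --squeeze 20

```text
clock: 1.4
tool_pos: [0.5319, -0.0839, 0.2186]
tcp_rot: [[0.906, 0.423, 0.0], [0.423, -0.906, -0.0], [0.0, 0.0, -1.0]]
force: [0.9, -0.2, 0.4]
finger_gap: 0.0926
grip_force: 0.0
```

play_rows --pt "0 0 -8.4 0 0 0 1" --pt "0 0 -8.4 0 0 0 1" --pt "0 0 -8.4 0 0 0 1" --pt "0 0 -8.4 0 0 0 1" --pt "0 0 -8.4 0 0 0 1" --pt "0 0 -8.4 0 0 0 1" --pt "0 0 -8.4 0 0 0 1" --pt "0 0 -8.4 0 0 0 1" --pt "0 0 -8.4 0 0 0 1" --pt "0 0 -8.4 0 0 0 1" --pt "0 0 -8.4 0 0 0 1" --pt "0 0 -8.4 0 0 0 1"

```text
clock: 2.6
tool_pos: [0.5312, -0.0856, 0.2184]
tcp_rot: [[-0.59, 0.807, -0.0], [0.807, 0.59, 0.0], [0.0, -0.0, -1.0]]
force: [-0.4, -0.0, 0.7]
finger_gap: 0.093
grip_force: 0.0
```

play_rows --pt "0 0 -8.4 0 0 0 1" --pt "0 0 -8.4 0 0 0 1" --pt "0 0 -8.4 0 0 0 1" --pt "0 0 -8.4 0 0 0 1" --pt "0 0 -8.4 0 0 0 1" --pt "0 0 -8.4 0 0 0 1" --pt "0 0 -8.2 0 0 0 1" --pt "0 0 0 0 0 0 0" --pt "0 0 0 0 0 0 0" --pt "0 0 0 0 0 0 0"

```text
clock: 3.6
tool_pos: [0.5313, -0.0856, 0.2185]
tcp_rot: [[-0.997, -0.074, -0.0], [-0.074, 0.997, 0.0], [0.0, 0.0, -1.0]]
force: [-0.4, 0.0, -0.1]
finger_gap: 0.0736
grip_force: 0.0
```

```bash
python3 - <<'E'
from h import *; from rig import readout,optics
s=readout.state(); print(s["clock"],s["joint_pos"].round(1),s["tool_pos"].round(4),s["tcp_rot"].round(3).tolist(),s["force"],s["finger_gap"])
i=optics.snapshot("side")["img"][130:260,190:330]; cv2.imwrite("pics/s1.png",cv2.resize(i,None,fx=4,fy=4,interpolation=2)[:,:,::-1])
E
```

```text
3.6 [ -14.6   -2.1   95.2    0.    87.  -108.8] [ 0.5313 -0.0856  0.2185] [[-0.997, -0.074, -0.0], [-0.074, 0.997, 0.0], [0.0, 0.0, -1.0]] [-0.44130206  0.0232168  -0.13713884] 0.07356685093391098
```

View pics/s1.png

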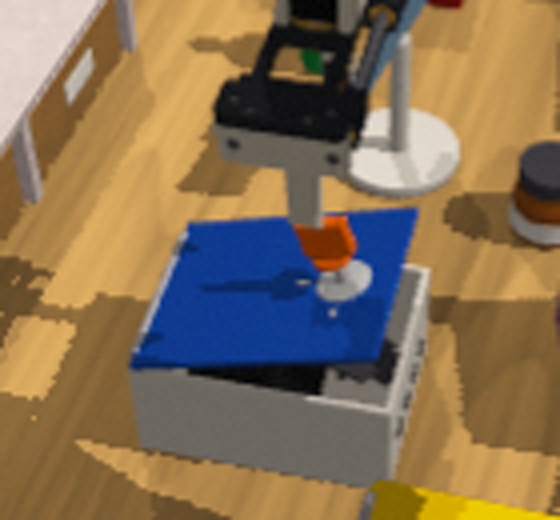

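The open fingers straddle the wing. I'll descend 6.1 cm and close.

play_rows --pt "0 0 0 0 0 1.5 0" --pt "0 0 0 0 0 1.5 0" --pt "0 0 0 0 0 1.5 0" --pt "0 0 0 0 0 1.6 0" --pt "0 0 0 0 0 0 -1" --pt "0 0 0 0 0 0 -1" --pt "0 0 0 0 0 0 -1" --pt "0 0 0 0 0 0 -1" --pt "0 0 0 0 0 0 -1" --pt "0 0 0 0 0 0 -1" --pt "0 0 0 0 0 0 -1" --pt "0 0 0 0 0 0 -1" --squeeze 15

```text
clock: 4.85
tool_pos: [0.5318, -0.0861, 0.158]
tcp_rot: [[-0.997, -0.077, 0.001], [-0.077, 0.997, -0.001], [-0.001, -0.001, -1.0]]
force: [2.2, -3.2, 0.1]
finger_gap: 0.0099
grip_force: 15.0
```

```bash
python3 - <<'E'
from h import *; from rig import readout,optics
s=readout.state(); print(s["clock"],s["tool_pos"].round(4),s["force"],s["moment"],s["finger_gap"],s["grip_force"])
i=optics.snapshot("side")["img"][130:260,190:330]; cv2.imwrite("pics/s2.png",cv2.resize(i,None,fx=4,fy=4,interpolation=2)[:,:,::-1])
E
```

```text
4.85 [ 0.5318 -0.0861  0.158 ] [ 2.24287261 -3.2258933   0.05628169] [-0.48633826 -0.52718215  0.03961262] 0.009920473472346715 14.990096390247345
```

View pics/s2.png

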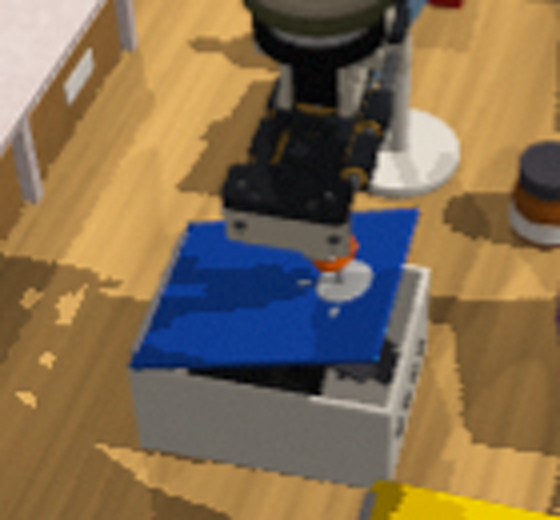

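play_rows --pt "0 0 0 0.3 -0.01 0.39 -1" --pt "0 0 0 0.3 -0.01 0.4 -1" --pt "0 0 0 0.27 -0.01 0.42 -1" --pt "0 0 0 0.27 -0.01 0.42 -1" --pt "0 0 0 0.25 -0.01 0.44 -1" --pt "0 0 0 0.24 0 0.44 -1" --pt "0 0 0 0.21 0 0.4 -1" --pt "0 0 0 0.1 0 0.2 -1" --pt "0 0 0 0 0 0 -1"

```text
clock: 5.8
tool_pos: [0.5118, -0.0876, 0.1261]
tcp_rot: [[-0.997, -0.077, -0.0], [-0.077, 0.997, 0.0], [0.0, 0.0, -1.0]]
force: [3.8, -3.0, 0.4]
finger_gap: 0.01
grip_force: 15.0
```

```bash
cat > st.py <<'E'
from h import *; from rig import readout
s=readout.state(); yaw=np.degrees(np.arctan2(s["tcp_rot"][1,0],s["tcp_rot"][0,0]))
print(s["clock"],s["tool_pos"].round(5),"yaw",yaw.round(2),s["force"].round(2),s["moment"].round(3),s["finger_gap"],s["grip_force"])
E
python3 st.py
```

```text
5.8 [ 0.51181 -0.08762  0.12608] yaw -175.57 [ 3.8  -3.01  0.35] [-0.498 -0.991 -0.029] 0.010023778895916899 14.999906122684479
```

play_rows --pt "0 0 0 -0.05 -0.05 0.1 -1" --pt "0 0 0 0 0 0 -1" --pt "0 0 0 0 0 0 -1"

```text
clock: 6.1
tool_pos: [0.5119, -0.0878, 0.1251]
tcp_rot: [[-0.997, -0.077, -0.002], [-0.077, 0.997, 0.001], [0.002, 0.001, -1.0]]
force: [-0.4, -0.3, 2.0]
finger_gap: 0.0102
grip_force: 15.0
```

play_rows --pt "0 0 0 0 0 0.1 -1" --pt "0 0 0 0 0 0 -1" --pt "0 0 0 0 0 0 -1"

```text
clock: 6.4
tool_pos: [0.512, -0.0878, 0.1242]
tcp_rot: [[-0.997, -0.077, -0.001], [-0.077, 0.997, 0.001], [0.001, 0.001, -1.0]]
force: [-3.7, 0.5, 3.1]
finger_gap: 0.0095
grip_force: 15.0
```

play_rows --pt "0 0 0 0 0 0.1 -1" --pt "0 0 0 0 0 0 -1" --pt "0 0 0 0 0 0 -1"

```text
clock: 6.7
tool_pos: [0.512, -0.0879, 0.1232]
tcp_rot: [[-0.997, -0.077, -0.001], [-0.077, 0.997, 0.0], [0.001, 0.001, -1.0]]
force: [-5.6, 0.9, 3.5]
finger_gap: 0.0098
grip_force: 15.0
```

play_rows --pt "0 0 0 0.08 0 0 -1" --pt "0 0 0 0 0 0 -1" --pt "0 0 0 0 0 0 -1"

```text
clock: 7.0
tool_pos: [0.5119, -0.0879, 0.1236]
tcp_rot: [[-0.997, -0.077, 0.0], [-0.077, 0.997, 0.0], [-0.0, 0.0, -1.0]]
force: [-3.4, 3.3, 2.8]
finger_gap: 0.0102
grip_force: 15.0
```

play_rows --pt "0 0 0 0 0 0.1 -1" --pt "0 0 0 0 0 0 -1" --pt "0 0 0 0 0 0 -1"

```text
clock: 7.3
tool_pos: [0.5118, -0.088, 0.1225]
tcp_rot: [[-0.997, -0.077, 0.0], [-0.077, 0.997, 0.0], [-0.0, 0.0, -1.0]]
force: [-3.9, 4.2, 4.0]
finger_gap: 0.0104
grip_force: 15.0
```

```bash
python3 st.py; python3 - <<'E'
from h import *; from rig import optics
i=optics.snapshot("side")["img"][150:260,200:320]; cv2.imwrite("pics/s3.png",cv2.resize(i,None,fx=5,fy=5,interpolation=2)[:,:,::-1])
E
```

```text
7.3 [ 0.51182 -0.08797  0.12253] yaw -175.57 [-3.87  4.24  4.01] [0.907 0.352 0.027] 0.01043268327183313 15.005108714103699
```

View pics/s3.png

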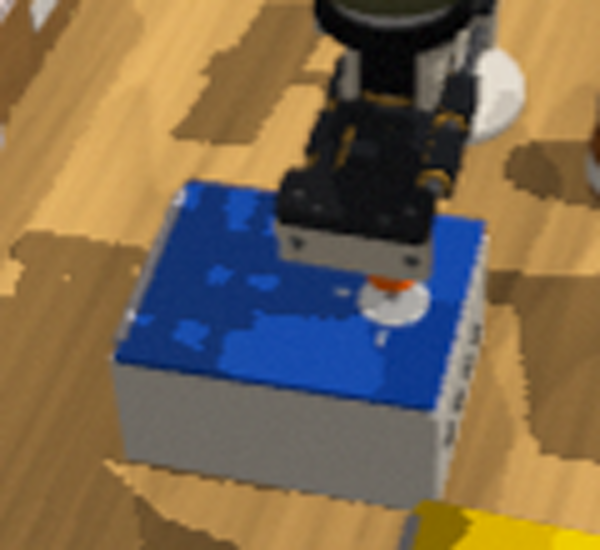

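The lid looks shut now, flush on the rim. I'll centre laterally and press in small steps until the catch plate is felt.

play_rows --pt "0 0 0 0.05 0.04 0 -1" --pt "0 0 0 0 0 0.05 -1" --pt "0 0 0 0 0 0 -1" --pt "0 0 0 0 0 0 -1"

```text
clock: 7.75
tool_pos: [0.5115, -0.0879, 0.1222]
tcp_rot: [[-0.997, -0.077, 0.001], [-0.077, 0.997, -0.0], [-0.0, -0.0, -1.0]]
force: [-1.2, 2.8, 3.5]
finger_gap: 0.0097
grip_force: 15.0
```

play_rows --pt "0 0 0 0 0 0.05 -1" --pt "0 0 0 0 0 0 -1" --pt "0 0 0 0 0 0 -1"

```text
clock: 8.05
tool_pos: [0.5113, -0.0879, 0.1216]
tcp_rot: [[-0.997, -0.077, 0.0], [-0.077, 0.997, -0.0], [-0.0, -0.0, -1.0]]
force: [-1.4, 0.5, 3.0]
finger_gap: 0.0097
grip_force: 15.0
```

play_rows --pt "0 0 0 0 0 0.05 -1" --pt "0 0 0 0 0 0 -1" --pt "0 0 0 0 0 0 -1"

```text
clock: 8.35
tool_pos: [0.5112, -0.0879, 0.121]
tcp_rot: [[-0.997, -0.077, -0.0], [-0.077, 0.997, -0.0], [0.0, -0.0, -1.0]]
force: [-2.0, 1.7, 3.1]
finger_gap: 0.0099
grip_force: 15.0
```

play_rows --pt "0 0 0 0 0 0.05 -1" --pt "0 0 0 0 0 0 -1" --pt "0 0 0 0 0 0 -1"

```text
clock: 8.65
tool_pos: [0.5112, -0.0879, 0.1205]
tcp_rot: [[-0.997, -0.077, -0.0], [-0.077, 0.997, -0.0], [0.0, -0.0, -1.0]]
force: [-2.5, 0.4, 3.3]
finger_gap: 0.0101
grip_force: 15.0
```

play_rows --pt "0 0 0 0 0 0.05 -1" --pt "0 0 0 0 0 0 -1" --pt "0 0 0 0 0 0 -1"

```text
clock: 8.95
tool_pos: [0.5112, -0.0879, 0.12]
tcp_rot: [[-0.997, -0.077, -0.0], [-0.077, 0.997, -0.0], [0.0, -0.0, -1.0]]
force: [-3.0, 1.6, 3.0]
finger_gap: 0.0103
grip_force: 15.0
```

play_rows --pt "0 0 0 0 0 0.05 -1" --pt "0 0 0 0 0 0 -1" --pt "0 0 0 0 0 0 -1"

```text
clock: 9.25
tool_pos: [0.5112, -0.0879, 0.1196]
tcp_rot: [[-0.997, -0.077, -0.0], [-0.077, 0.997, -0.0], [0.0, -0.0, -1.0]]
force: [-2.9, 0.8, 5.6]
finger_gap: 0.0102
grip_force: 15.0
```

play_rows --pt "0 0 0 0.03 0 0.03 -1" --pt "0 0 0 0 0 0 -1" --pt "0 0 0 0 0 0 -1"

```text
clock: 9.55
tool_pos: [0.5111, -0.0879, 0.1195]
tcp_rot: [[-0.997, -0.077, 0.0], [-0.077, 0.997, -0.0], [-0.0, -0.0, -1.0]]
force: [-2.7, 0.5, 5.0]
finger_gap: 0.0098
grip_force: 15.0
```

```bash
python3 st.py
```

```text
9.55 [ 0.51111 -0.08788  0.1195 ] yaw -175.57 [-2.7   0.54  5.03] [ 0.233  0.226 -0.024] 0.009824558362621137 15.001141726970673
```

play_rows --pt "0 0 0 0 0 0.05 -1" --pt "0 0 0 0 0 0 -1" --pt "0 0 0 0 0 0 -1"

```text
clock: 9.85
tool_pos: [0.5112, -0.0879, 0.1192]
tcp_rot: [[-0.997, -0.077, 0.0], [-0.077, 0.997, -0.0], [-0.0, -0.0, -1.0]]
force: [-3.8, 0.8, 7.2]
finger_gap: 0.0102
grip_force: 15.0
```

play_rows --pt "0 0 0 0 0 0 -1" --pt "0 0 0 0 0 0 -1"

```text
clock: 10.05
tool_pos: [0.5111, -0.0879, 0.1192]
tcp_rot: [[-0.997, -0.077, 0.0], [-0.077, 0.997, -0.0], [-0.0, -0.0, -1.0]]
force: [-3.6, 0.4, 7.0]
finger_gap: 0.0096
grip_force: 15.0
```

Plate contact is felt: the slope is about 7 N/mm. I'll firm up the grip and turn clockwise in small steps, watching for Fz to drop.

play_rows --pt "0 0 0 0.03 0 0.02 -1" --pt "0 0 1 0 0 0 -1" --pt "0 0 1 0 0 0 -1" --pt "0 0 1 0 0 0 -1" --pt "0 0 1 0 0 0 -1" --pt "0 0 1 0 0 0 -1" --pt "0 0 0 0 0 0 -1" --pt "0 0 0 0 0 0 -1" --squeeze 25

```text
clock: 10.85
tool_pos: [0.5111, -0.0879, 0.1191]
tcp_rot: [[-1.0, 0.01, 0.001], [0.01, 1.0, -0.0], [-0.001, -0.0, -1.0]]
force: [-3.9, 1.2, 6.8]
finger_gap: 0.0097
grip_force: 25.0
```

```bash
python3 st.py
```

```text
10.85 [ 0.51107 -0.08786  0.11913] yaw 179.43 [-3.94  1.21  6.79] [ 0.301  0.21  -0.077] 0.00970359301054766 25.001776814460754
```

play_rows --pt "0 0 0 0 0 0.04 -1" --pt "0 0 1 0 0 0 -1" --pt "0 0 1 0 0 0 -1" --pt "0 0 1 0 0 0 -1" --pt "0 0 0 0 0 0 -1"

```text
clock: 11.35
tool_pos: [0.5111, -0.0878, 0.1189]
tcp_rot: [[-0.998, 0.063, 0.001], [0.063, 0.998, -0.0], [-0.001, 0.0, -1.0]]
force: [-3.3, 2.4, 8.6]
finger_gap: 0.0097
grip_force: 25.0
```

play_rows --pt "0 0 1 0 0 0 -1" --pt "0 0 1 0 0 0 -1" --pt "0 0 0 0 0 0 -1"

```text
clock: 11.65
tool_pos: [0.5111, -0.0878, 0.1188]
tcp_rot: [[-0.995, 0.098, 0.001], [0.098, 0.995, -0.0], [-0.001, 0.0, -1.0]]
force: [-3.8, 2.1, 9.1]
finger_gap: 0.0098
grip_force: 25.0
```

play_rows --pt "0 0 1 0 0 0 -1" --pt "0 0 1 0 0 0 -1" --pt "0 0 1 0 0 0 -1" --pt "0 0 0 0 0 0 -1"

```text
clock: 12.05
tool_pos: [0.5111, -0.0878, 0.1188]
tcp_rot: [[-0.989, 0.15, 0.001], [0.15, 0.989, 0.0], [-0.001, 0.0, -1.0]]
force: [-3.0, 2.0, 7.6]
finger_gap: 0.01
grip_force: 25.0
```

play_rows --pt "0 0 1 0 0 0 -1" --pt "0 0 1 0 0 0 -1" --pt "0 0 1 0 0 0 -1" --pt "0 0 0 0 0 0 -1"

```text
clock: 12.45
tool_pos: [0.5111, -0.0877, 0.1185]
tcp_rot: [[-0.98, 0.201, 0.001], [0.201, 0.98, 0.0], [-0.001, 0.0, -1.0]]
force: [-0.8, 2.4, 4.1]
finger_gap: 0.0099
grip_force: 25.0
```

Fz dropped to 4.1 N at a turn of about 16°, so the slot is found. I'll push in carefully.

play_rows --pt "0 0 0.5 0 0 0.05 -1" --pt "0 0 0 0 0 0.05 -1" --pt "0 0 0 0 0 0 -1"

```text
clock: 12.75
tool_pos: [0.511, -0.0877, 0.1173]
tcp_rot: [[-0.978, 0.209, 0.001], [0.209, 0.978, 0.0], [-0.001, 0.0, -1.0]]
force: [-1.6, 2.5, 5.3]
finger_gap: 0.0097
grip_force: 25.0
```

```bash
python3 st.py
```

```text
12.75 [ 0.51099 -0.08771  0.11728] yaw 167.92 [-1.64  2.54  5.34] [ 0.464 -0.152  0.014] 0.009735904601459226 25.0019708275795
```

play_rows --pt "0 0 0 0 0 0.1 -1" --pt "0 0 0 0 0 0.1 -1" --pt "0 0 0 0 0 0 -1"

```text
clock: 13.05
tool_pos: [0.5109, -0.0877, 0.1153]
tcp_rot: [[-0.978, 0.209, 0.0], [0.209, 0.978, 0.0], [-0.0, 0.0, -1.0]]
force: [-2.9, 3.2, 6.4]
finger_gap: 0.0099
grip_force: 25.0
```

play_rows --pt "0 0 0 0 0 0.15 -1" --pt "0 0 0 0 0 0.15 -1" --pt "0 0 0 0 0 0.15 -1" --pt "0 0 0 0 0 0 -1"

```text
clock: 13.45
tool_pos: [0.5108, -0.0877, 0.1107]
tcp_rot: [[-0.978, 0.209, 0.0], [0.209, 0.978, 0.0], [-0.0, 0.0, -1.0]]
force: [-2.7, 3.1, 6.7]
finger_gap: 0.0098
grip_force: 25.0
```

play_rows --pt "0 0 0 0 0 0.15 -1" --pt "0 0 0 0 0 0.15 -1" --pt "0 0 0 0 0 0.1 -1" --pt "0 0 0 0 0 0 -1"

```text
clock: 13.85
tool_pos: [0.5109, -0.0877, 0.1069]
tcp_rot: [[-0.978, 0.209, 0.0], [0.209, 0.978, 0.0], [-0.0, 0.0, -1.0]]
force: [-3.1, 3.1, 9.0]
finger_gap: 0.0099
grip_force: 25.0
```

```bash
python3 st.py
```

```text
13.85 [ 0.51087 -0.08769  0.10691] yaw 167.93 [-3.12  3.1   9.03] [ 0.52   0.183 -0.032] 0.00991125760882995 25.00270038843155
```

play_rows --pt "0 0 0 0 0 0.1 -1" --pt "0 0 0 0 0 0.1 -1" --pt "0 0 0 0 0 0.1 -1" --pt "0 0 0 0 0 0 -1"

```text
clock: 14.25
tool_pos: [0.5109, -0.0877, 0.1041]
tcp_rot: [[-0.978, 0.209, 0.001], [0.209, 0.978, 0.0], [-0.0, 0.0, -1.0]]
force: [-3.1, 2.2, 9.2]
finger_gap: 0.0097
grip_force: 25.0
```

play_rows --pt "0 0 0 0 0 0.1 -1" --pt "0 0 0 0 0 0 -1" --pt "0 0 0 0 0 0 -1"

```text
clock: 14.55
tool_pos: [0.5109, -0.0877, 0.1032]
tcp_rot: [[-0.978, 0.209, 0.001], [0.209, 0.978, 0.0], [-0.0, 0.0, -1.0]]
force: [-3.9, 4.0, 8.9]
finger_gap: 0.0094
grip_force: 25.0
```

play_rows --pt "0 0 0 0 0 0.1 -1" --pt "0 0 0 0 0 0 -1" --pt "0 0 0 0 0 0 -1"

```text
clock: 14.85
tool_pos: [0.5109, -0.0877, 0.1023]
tcp_rot: [[-0.978, 0.209, 0.001], [0.209, 0.978, 0.0], [-0.0, 0.0, -1.0]]
force: [-4.7, 3.3, 9.9]
finger_gap: 0.0099
grip_force: 25.0
```

play_rows --pt "0 0 0 0.05 0.03 0.1 -1" --pt "0 0 0 0 0 0 -1" --pt "0 0 0 0 0 0 -1"

```text
clock: 15.15
tool_pos: [0.5109, -0.0876, 0.1016]
tcp_rot: [[-0.978, 0.209, 0.001], [0.209, 0.978, -0.0], [-0.001, -0.0, -1.0]]
force: [-3.6, 2.5, 10.8]
finger_gap: 0.0097
grip_force: 25.0
```

play_rows --pt "0 0 0 0 0 0.1 -1" --pt "0 0 0 0 0 0 -1" --pt "0 0 0 0 0 0 -1"

```text
clock: 15.45
tool_pos: [0.5109, -0.0876, 0.1006]
tcp_rot: [[-0.978, 0.209, 0.001], [0.209, 0.978, -0.0], [-0.001, -0.0, -1.0]]
force: [-3.4, 1.9, 10.0]
finger_gap: 0.0101
grip_force: 25.0
```

```bash
python3 st.py
```

```text
15.45 [ 0.51086 -0.08762  0.10059] yaw 167.92 [-3.43  1.87 10.04] [ 0.354  0.297 -0.022] 0.010113032542963762 25.00269502401352
```

play_rows --pt "0 0 0 0 0 0.1 -1" --pt "0 0 0 0 0 0 -1" --pt "0 0 0 0 0 0 -1"

```text
clock: 15.75
tool_pos: [0.5109, -0.0876, 0.0996]
tcp_rot: [[-0.978, 0.209, 0.001], [0.209, 0.978, -0.0], [-0.001, -0.0, -1.0]]
force: [-4.0, 2.3, 10.9]
finger_gap: 0.0096
grip_force: 25.0
```

play_rows --pt "0 0 0 0 0 0.1 -1" --pt "0 0 0 0 0 0 -1" --pt "0 0 0 0 0 0 -1"

```text
clock: 16.05
tool_pos: [0.5109, -0.0876, 0.0988]
tcp_rot: [[-0.978, 0.209, 0.001], [0.209, 0.978, -0.0], [-0.002, -0.0, -1.0]]
force: [-4.0, 2.0, 11.6]
finger_gap: 0.0097
grip_force: 25.0
```

play_rows --pt "0 0 0 0 0 0.1 -1" --pt "0 0 0 0 0 0 -1" --pt "0 0 0 0 0 0 -1"

```text
clock: 16.35
tool_pos: [0.5111, -0.0877, 0.0986]
tcp_rot: [[-0.978, 0.209, 0.002], [0.209, 0.978, -0.001], [-0.002, -0.0, -1.0]]
force: [-7.5, 3.0, 17.5]
finger_gap: 0.0096
grip_force: 25.0
```

play_rows --pt "0 0 0 0 0 0.05 -1" --pt "0 0 0 0 0 0 -1" --pt "0 0 0 0 0 0 -1"

```text
clock: 16.65
tool_pos: [0.5111, -0.0877, 0.0985]
tcp_rot: [[-0.978, 0.209, 0.002], [0.209, 0.978, -0.001], [-0.002, -0.0, -1.0]]
force: [-7.6, 2.7, 21.1]
finger_gap: 0.0099
grip_force: 25.0
```

```bash
python3 st.py
```

```text
16.65 [ 0.51111 -0.08771  0.09853] yaw 167.93 [-7.62  2.74 21.06] [ 0.63   1.343 -0.061] 0.009913263364057122 25.00614434480667
```

Hard stop reached (Fz jumped at z≈0.0986). I'll ease off a little and turn clockwise underneath.

play_rows --pt "0 0 0 0.06 0 -0.07 -1" --pt "0 0 0 0 0 0 -1" --pt "0 0 1 0 0 0 -1" --pt "0 0 1 0 0 0 -1" --pt "0 0 1 0 0 0 -1" --pt "0 0 1 0 0 0 -1" --pt "0 0 0 0 0 0 -1"

```text
clock: 17.35
tool_pos: [0.5109, -0.0876, 0.0987]
tcp_rot: [[-0.961, 0.277, 0.003], [0.277, 0.961, -0.001], [-0.003, 0.0, -1.0]]
force: [-4.2, 2.7, 14.9]
finger_gap: 0.0099
grip_force: 25.0
```

```bash
python3 st.py
```

```text
17.35 [ 0.5109  -0.08757  0.09867] yaw 163.89 [-4.18  2.72 14.89] [ 0.492  0.445 -0.032] 0.009918582725892256 25.00396817922592
```

play_rows --pt "0 0 1 0 0 0 -1" --pt "0 0 1 0 0 0 -1" --pt "0 0 0 0 0 0 -1"

```text
clock: 17.65
tool_pos: [0.5109, -0.0876, 0.0987]
tcp_rot: [[-0.95, 0.311, 0.003], [0.311, 0.95, -0.001], [-0.003, 0.0, -1.0]]
force: [-4.2, 2.9, 14.6]
finger_gap: 0.0097
grip_force: 25.0
```

```bash
python3 st.py
```

```text
17.65 [ 0.51088 -0.08757  0.09865] yaw 161.89 [-4.25  2.85 14.56] [ 0.506  0.402 -0.039] 0.009675291816016448 25.00378668308258
```

play_rows --pt "0 0 1 0 0 0 -1" --pt "0 0 1 0 0 0 -1" --pt "0 0 0 0 0 0 -1"

```text
clock: 17.95
tool_pos: [0.5109, -0.0875, 0.0987]
tcp_rot: [[-0.939, 0.344, 0.003], [0.344, 0.939, -0.001], [-0.003, 0.0, -1.0]]
force: [-3.2, 2.0, 14.4]
finger_gap: 0.0098
grip_force: 25.0
```

```bash
python3 st.py
```

```text
17.95 [ 0.51092 -0.08754  0.09867] yaw 159.89 [-3.19  1.97 14.44] [ 0.467  0.428 -0.009] 0.009799426700991916 25.003699958324432
```

play_rows --pt "0 0 2 0 0 0 -1" --pt "0 0 2 0 0 0 -1" --pt "0 0 2 0 0 0 -1" --pt "0 0 2 0 0 0 -1" --pt "0 0 2 0 0 0 -1" --pt "0 0 0 0 0 0 -1"

```text
clock: 18.55
tool_pos: [0.511, -0.0874, 0.0987]
tcp_rot: [[-0.865, 0.502, 0.003], [0.502, 0.865, -0.0], [-0.003, 0.001, -1.0]]
force: [-3.6, 2.6, 13.2]
finger_gap: 0.0101
grip_force: 25.0
```

```bash
python3 st.py
```

```text
18.55 [ 0.51097 -0.08739  0.09866] yaw 149.86 [-3.56  2.58 13.16] [0.567 0.348 0.011] 0.010118428457730283 25.003269910812378
```

play_rows --pt "0 0 2 0 0 0 -1" --pt "0 0 2 0 0 0 -1" --pt "0 0 2 0 0 0 -1" --pt "0 0 2 0 0 0 -1" --pt "0 0 2 0 0 0 -1" --pt "0 0 2 0 0 0 -1" --pt "0 0 2 0 0 0 -1" --pt "0 0 2 0 0 0 -1" --pt "0 0 2 0 0 0 -1" --pt "0 0 2 0 0 0 -1" --pt "0 0 0 0 0 0 -1"

```text
clock: 19.65
tool_pos: [0.5112, -0.0872, 0.0987]
tcp_rot: [[-0.641, 0.768, 0.003], [0.768, 0.641, -0.0], [-0.002, 0.003, -1.0]]
force: [-2.6, 4.0, 13.4]
finger_gap: 0.0094
grip_force: 25.0
```

```bash
python3 st.py
```

```text
19.65 [ 0.51118 -0.08716  0.09869] yaw 129.87 [-2.63  3.97 13.44] [0.696 0.219 0.027] 0.009410060174308134 25.00243842601776
```

play_rows --pt "0 0 2 0 0 0 -1" --pt "0 0 2 0 0 0 -1" --pt "0 0 2 0 0 0 -1" --pt "0 0 2 0 0 0 -1" --pt "0 0 2 0 0 0 -1" --pt "0 0 2 0 0 0 -1" --pt "0 0 2 0 0 0 -1" --pt "0 0 2 0 0 0 -1" --pt "0 0 2 0 0 0 -1" --pt "0 0 2 0 0 0 -1" --pt "0 0 0 0 0 0 -1"

```text
clock: 20.75
tool_pos: [0.5114, -0.087, 0.0987]
tcp_rot: [[-0.34, 0.94, 0.004], [0.94, 0.34, 0.0], [-0.001, 0.004, -1.0]]
force: [-0.8, 5.3, 12.9]
finger_gap: 0.0099
grip_force: 25.0
```

```bash
python3 st.py
```

```text
20.75 [ 0.51143 -0.087    0.09869] yaw 109.87 [-0.81  5.31 12.87] [0.809 0.059 0.007] 0.009931942518009513 25.002424120903015
```

play_rows --pt "0 0 2 0 0 0 -1" --pt "0 0 2 0 0 0 -1" --pt "0 0 2 0 0 0 -1" --pt "0 0 2 0 0 0 -1" --pt "0 0 2 0 0 0 -1" --pt "0 0 2 0 0 0 -1" --pt "0 0 2 0 0 0 -1" --pt "0 0 2 0 0 0 -1" --pt "0 0 2 0 0 0 -1" --pt "0 0 0 0 0 0 -1" --pt "0 0 0 0 0 0 -1"

```text
clock: 21.85
tool_pos: [0.5117, -0.087, 0.0987]
tcp_rot: [[-0.034, 0.999, 0.004], [0.999, 0.034, 0.0], [0.0, 0.004, -1.0]]
force: [0.6, 5.5, 12.6]
finger_gap: 0.0098
grip_force: 25.0
```

```bash
python3 st.py
```

```text
21.85 [ 0.51169 -0.08695  0.09872] yaw 91.94 [ 0.62  5.53 12.61] [ 0.785 -0.137 -0.028] 0.00979498400197532 25.00199854373932
```

play_rows --pt "0 0 1 0.05 0 0 -1" --pt "0 0 1 0 0 0 -1" --pt "0 0 1 0 0 0 -1" --pt "0 0 1 0 0 0 -1" --pt "0 0 1 0 0 0 -1" --pt "0 0 1 0 0 0 -1" --pt "0 0 1 0 0 0 -1" --pt "0 0 1 0 0 0 -1" --pt "0 0 0 0 0 0 -1"

```text
clock: 22.75
tool_pos: [0.5118, -0.0869, 0.0987]
tcp_rot: [[0.106, 0.994, 0.005], [0.994, -0.106, -0.0], [0.0, 0.005, -1.0]]
force: [2.1, 4.2, 10.6]
finger_gap: 0.01
grip_force: 25.0
```

```bash
python3 st.py
```

```text
22.75 [ 0.51181 -0.08686  0.09872] yaw 83.9 [ 2.14  4.16 10.56] [ 0.393 -0.293 -0.006] 0.009984543448983021 25.00203788280487
```

play_rows --pt "0 0 1 0 0 0 -1" --pt "0 0 1 0 0 0 -1" --pt "0 0 1 0 0 0 -1" --pt "0 0 0 0 0 0 -1" --pt "0 0 0 0 0 0 -1"

```text
clock: 23.25
tool_pos: [0.5119, -0.0869, 0.0988]
tcp_rot: [[0.158, 0.987, 0.005], [0.988, -0.158, -0.0], [0.0, 0.005, -1.0]]
force: [1.6, 4.0, 11.7]
finger_gap: 0.0098
grip_force: 25.0
```

```bash
python3 st.py
```

```text
23.25 [ 0.51188 -0.08686  0.09878] yaw 80.93 [ 1.56  3.95 11.66] [ 0.461 -0.329 -0.008] 0.00980786092681751 25.001936852931976
```

play_rows --pt "0 0 1 0 0 0 -1" --pt "0 0 1 0 0 0 -1" --pt "0 0 0 0 0 0 -1" --pt "0 0 0 0 0 0 -1"

```text
clock: 23.65
tool_pos: [0.5119, -0.0869, 0.0988]
tcp_rot: [[0.192, 0.981, 0.005], [0.981, -0.192, -0.0], [0.0, 0.005, -1.0]]
force: [1.9, 3.0, 11.7]
finger_gap: 0.0098
grip_force: 25.0
```

```bash
python3 st.py
```

```text
23.65 [ 0.51191 -0.08686  0.0988 ] yaw 78.94 [ 1.91  2.98 11.69] [ 0.439 -0.233  0.012] 0.0098219264290216 25.00206023454666
```

play_rows --pt "0 0 1 0 0 0 -1" --pt "0 0 0.5 0 0 0 -1" --pt "0 0 0 0 0 0 -1" --pt "0 0 0 0 0 0 -1"

```text
clock: 24.05
tool_pos: [0.5119, -0.0869, 0.0988]
tcp_rot: [[0.218, 0.976, 0.005], [0.976, -0.218, -0.0], [0.001, 0.005, -1.0]]
force: [1.5, 3.5, 11.4]
finger_gap: 0.0097
grip_force: 25.0
```

```bash
python3 st.py
```

```text
24.05 [ 0.51192 -0.08687  0.09881] yaw 77.44 [ 1.52  3.52 11.39] [ 0.43  -0.29   0.021] 0.009672830737352908 25.00218003988266
```

play_rows --pt "0 0 1 0 0 0 -1" --pt "0 0 0 0 0 0 -1" --pt "0 0 0 0 0 0 -1"

```text
clock: 24.35
tool_pos: [0.5119, -0.0869, 0.0988]
tcp_rot: [[0.235, 0.972, 0.005], [0.972, -0.235, -0.0], [0.001, 0.005, -1.0]]
force: [2.1, 3.7, 10.9]
finger_gap: 0.0098
grip_force: 25.0
```

```bash
python3 st.py
```

```text
24.35 [ 0.51193 -0.0869   0.09882] yaw 76.43 [ 2.14  3.69 10.9 ] [ 0.412 -0.297 -0.016] 0.009816356274300662 25.002231895923615
```

play_rows --pt "0 0 1 0 0 0 -1" --pt "0 0 0 0 0 0 -1" --pt "0 0 0 0 0 0 -1"

```text
clock: 24.65
tool_pos: [0.5119, -0.0869, 0.0988]
tcp_rot: [[0.252, 0.968, 0.005], [0.968, -0.252, -0.0], [0.001, 0.005, -1.0]]
force: [2.8, 3.8, 11.3]
finger_gap: 0.0097
grip_force: 25.0
```

```bash
python3 st.py
```

```text
24.65 [ 0.51194 -0.08688  0.0988 ] yaw 75.43 [ 2.78  3.84 11.27] [ 0.419 -0.343 -0.007] 0.009672091482851527 25.0022292137146
```

play_rows --pt "0 0 1 0 0 0 -1" --pt "0 0 0 0 0 0 -1" --pt "0 0 0 0 0 0 -1"

```text
clock: 24.95
tool_pos: [0.512, -0.0869, 0.0988]
tcp_rot: [[0.268, 0.963, 0.005], [0.963, -0.268, -0.0], [0.001, 0.005, -1.0]]
force: [2.7, 4.3, 11.4]
finger_gap: 0.01
grip_force: 25.0
```

```bash
python3 st.py
```

```text
24.95 [ 0.51196 -0.08688  0.0988 ] yaw 74.44 [ 2.73  4.3  11.42] [ 0.374 -0.304 -0.034] 0.010004630525778652 25.00236600637436
```

play_rows --pt "0 0 1 0 0 0 -1" --pt "0 0 0 0 0 0 -1" --pt "0 0 0 0 0 0 -1"

```text
clock: 25.25
tool_pos: [0.512, -0.0869, 0.0988]
tcp_rot: [[0.285, 0.958, 0.005], [0.958, -0.285, -0.0], [0.001, 0.005, -1.0]]
force: [2.4, 3.5, 11.4]
finger_gap: 0.0099
grip_force: 25.0
```

```bash
python3 st.py
```

```text
25.25 [ 0.51196 -0.08689  0.09881] yaw 73.43 [ 2.37  3.53 11.38] [ 0.424 -0.309  0.039] 0.009913194867570375 25.002357959747314
```

```bash
cat > av.py <<'E'
from h import *; from rig import readout,optics
L=[]
for _ in range(8):
    optics.snapshot("top"); s=readout.state(); L.append(np.r_[s["force"],s["moment"]])
L=np.array(L); print(s["clock"],np.degrees(np.arctan2(s["tcp_rot"][1,0],s["tcp_rot"][0,0])).round(2),L.mean(0).round(3),L[:,5].std().round(3),s["tool_pos"].round(5))
E
python3 av.py
```

```text
25.65 73.43 [ 2.1670e+00  3.6450e+00  1.1244e+01  4.2500e-01 -3.2700e-01 -3.0000e-03] 0.022 [ 0.51198 -0.08688  0.0988 ]
```

play_rows --pt "0 0 1 0 0 0 -1" --pt "0 0 0 0 0 0 -1"

```text
clock: 25.85
tool_pos: [0.512, -0.0869, 0.0989]
tcp_rot: [[0.302, 0.953, 0.005], [0.953, -0.302, -0.001], [0.001, 0.005, -1.0]]
force: [3.0, 3.3, 10.2]
finger_gap: 0.0097
grip_force: 25.0
```

```bash
python3 av.py
```

```text
26.25 72.44 [ 2.1050e+00  3.7860e+00  1.0937e+01  4.5200e-01 -3.2300e-01 -6.0000e-03] 0.037 [ 0.51199 -0.08689  0.09883]
```

play_rows --pt "0 0 1 0 0 0 -1" --pt "0 0 0 0 0 0 -1"

```text
clock: 26.45
tool_pos: [0.512, -0.0869, 0.0988]
tcp_rot: [[0.319, 0.948, 0.005], [0.948, -0.319, -0.001], [0.001, 0.005, -1.0]]
force: [2.4, 3.2, 11.8]
finger_gap: 0.0096
grip_force: 25.0
```

```bash
python3 av.py
```

```text
26.85 71.44 [ 2.353  3.856 11.251  0.42  -0.322 -0.024] 0.021 [ 0.51203 -0.08691  0.09886]
```

play_rows --pt "0 0 1 0 0 0 -1" --pt "0 0 0 0 0 0 -1"

```text
clock: 27.05
tool_pos: [0.512, -0.0869, 0.0988]
tcp_rot: [[0.335, 0.942, 0.005], [0.942, -0.335, -0.001], [0.001, 0.005, -1.0]]
force: [2.4, 4.1, 11.5]
finger_gap: 0.01
grip_force: 25.0
```

```bash
python3 av.py
```

```text
27.45 70.44 [ 2.231  3.834 10.727  0.428 -0.344 -0.017] 0.022 [ 0.51205 -0.0869   0.09888]
```

Turn is 114° with no stop torque. I'll test for the notch by raising gently in 1 mm steps: if it's in the notch, force should fall smoothly at 0.4 N/mm.

play_rows --pt "0 0 0 0 0 -0.1 -1" --pt "0 0 0 0 0 0 -1" --pt "0 0 0 0 0 0 -1"

```text
clock: 27.75
tool_pos: [0.512, -0.0869, 0.0998]
tcp_rot: [[0.335, 0.942, 0.005], [0.942, -0.335, -0.001], [0.001, 0.005, -1.0]]
force: [1.8, 4.8, 9.9]
finger_gap: 0.0097
grip_force: 25.0
```

play_rows --pt "0 0 0 0 0 -0.1 -1" --pt "0 0 0 0 0 0 -1" --pt "0 0 0 0 0 0 -1"

```text
clock: 28.05
tool_pos: [0.512, -0.0869, 0.1008]
tcp_rot: [[0.335, 0.942, 0.005], [0.942, -0.335, -0.0], [0.001, 0.005, -1.0]]
force: [2.2, 2.5, 10.5]
finger_gap: 0.0098
grip_force: 25.0
```

```bash
python3 av.py;  python3 - <<'E'
from h import *; from rig import optics
i=optics.snapshot("side")["img"][150:260,200:320]; cv2.imwrite("pics/s4.png",cv2.resize(i,None,fx=5,fy=5,interpolation=2)[:,:,::-1])
E
```

```text
28.45 70.44 [ 2.9250e+00  3.6700e+00  1.0679e+01  4.1800e-01 -4.2100e-01 -1.0000e-02] 0.026 [ 0.51203 -0.08693  0.10077]
```

View pics/s4.png

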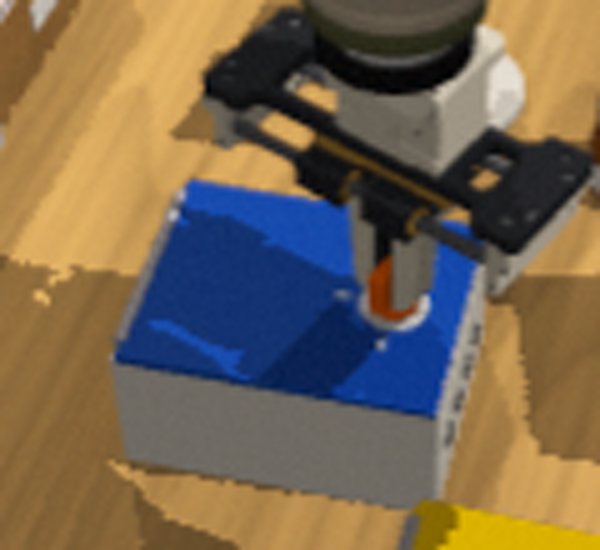

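play_rows --pt "0 0 0 0 0 -0.1 -1" --pt "0 0 0 0 0 0 -1" --pt "0 0 0 0 0 0 -1"

```text
clock: 28.8
tool_pos: [0.512, -0.0869, 0.1018]
tcp_rot: [[0.335, 0.942, 0.005], [0.942, -0.335, -0.001], [0.001, 0.005, -1.0]]
force: [2.7, 3.9, 9.8]
finger_gap: 0.0095
grip_force: 25.0
```

play_rows --pt "0 0 0 0 0 -0.1 -1" --pt "0 0 0 0 0 0 -1" --pt "0 0 0 0 0 0 -1"

```text
clock: 29.1
tool_pos: [0.512, -0.0869, 0.1027]
tcp_rot: [[0.335, 0.942, 0.005], [0.942, -0.335, -0.001], [0.001, 0.005, -1.0]]
force: [2.3, 3.7, 9.4]
finger_gap: 0.0096
grip_force: 25.0
```

```bash
python3 av.py
```

```text
29.5 70.44 [ 2.927  3.486  9.147  0.397 -0.486 -0.016] 0.028 [ 0.51198 -0.08691  0.10267]
```

The stud follows up freely on its spring, so it is in the notch. I'll continue up until it seats.

play_rows --pt "0 0 0 0 0 -0.1 -1" --pt "0 0 0 0 0 -0.1 -1" --pt "0 0 0 0 0 -0.1 -1" --pt "0 0 0 0 0 0 -1" --pt "0 0 0 0 0 0 -1"

```text
clock: 30.0
tool_pos: [0.512, -0.0869, 0.1056]
tcp_rot: [[0.335, 0.942, 0.005], [0.942, -0.335, -0.0], [0.001, 0.005, -1.0]]
force: [3.0, 2.4, 9.1]
finger_gap: 0.0099
grip_force: 25.0
```

play_rows --pt "0 0 0 0 0 -0.1 -1" --pt "0 0 0 0 0 -0.1 -1" --pt "0 0 0 0 0 0 -1" --pt "0 0 0 0 0 0 -1"

```text
clock: 30.4
tool_pos: [0.512, -0.0869, 0.1075]
tcp_rot: [[0.335, 0.942, 0.005], [0.942, -0.335, -0.0], [0.001, 0.005, -1.0]]
force: [4.5, 3.3, 8.1]
finger_gap: 0.0099
grip_force: 25.0
```

play_rows --pt "0 0 0 0 0 -0.1 -1" --pt "0 0 0 0 0 0 -1" --pt "0 0 0 0 0 0 -1"

```text
clock: 30.7
tool_pos: [0.512, -0.0869, 0.1084]
tcp_rot: [[0.335, 0.942, 0.005], [0.942, -0.335, -0.001], [0.001, 0.005, -1.0]]
force: [3.7, 2.8, 7.3]
finger_gap: 0.0099
grip_force: 25.0
```

play_rows --pt "0 0 0 0 0 -0.1 -1" --pt "0 0 0 0 0 0 -1" --pt "0 0 0 0 0 0 -1"

```text
clock: 31.0
tool_pos: [0.512, -0.0869, 0.1094]
tcp_rot: [[0.335, 0.942, 0.005], [0.942, -0.335, -0.0], [0.001, 0.005, -1.0]]
force: [4.5, 2.6, 6.7]
finger_gap: 0.0095
grip_force: 25.0
```

```bash
python3 av.py
```

```text
31.4 70.43 [ 4.681  3.214  7.094  0.324 -0.761 -0.018] 0.033 [ 0.51196 -0.08688  0.10937]
```

play_rows --pt "0 0 0 0 0 -0.1 -1" --pt "0 0 0 0 0 0 -1" --pt "0 0 0 0 0 0 -1"

```text
clock: 31.7
tool_pos: [0.5119, -0.0869, 0.1103]
tcp_rot: [[0.335, 0.942, 0.005], [0.942, -0.335, -0.0], [0.001, 0.005, -1.0]]
force: [5.3, 3.3, 7.3]
finger_gap: 0.0096
grip_force: 25.0
```

play_rows --pt "0 0 0 0 0 -0.1 -1" --pt "0 0 0 0 0 0 -1" --pt "0 0 0 0 0 0 -1"

```text
clock: 32.0
tool_pos: [0.5119, -0.0869, 0.1113]
tcp_rot: [[0.335, 0.942, 0.005], [0.942, -0.335, -0.0], [0.001, 0.005, -1.0]]
force: [4.9, 3.0, 6.0]
finger_gap: 0.0099
grip_force: 25.0
```

play_rows --pt "0 0 0 0 0 -0.07 -1" --pt "0 0 0 0 0 0 -1" --pt "0 0 0 0 0 0 -1"

```text
clock: 32.3
tool_pos: [0.5119, -0.0869, 0.1116]
tcp_rot: [[0.335, 0.942, 0.005], [0.942, -0.335, -0.0], [0.001, 0.005, -1.0]]
force: [6.2, 2.7, 2.9]
finger_gap: 0.0099
grip_force: 25.0
```

```bash
python3 av.py
```

```text
32.7 70.43 [ 6.101e+00  2.713e+00  3.502e+00  2.360e-01 -1.138e+00 -6.000e-03] 0.012 [ 0.51188 -0.08686  0.11158]
```

Fz fell sharply at z≈0.1116 (plunger about 8.5 mm): it is seated in the notch. I'll relax the lateral load, release and retreat upward.

play_rows --pt "0 0 0 0 0.05 0 -1" --pt "0 0 0 0 0 0 -1" --pt "0 0 0 0 0 0 -0.7" --pt "0 0 0 0 0 0 -0.4" --pt "0 0 0 0 0 0 -0.2" --pt "0 0 0 0 0 0 -0.2" --pt "0 0 0 0 0 0 -0.2" --pt "0 0 0 0 0 0 -0.2" --squeeze 10

```text
clock: 33.5
tool_pos: [0.51, -0.087, 0.1104]
tcp_rot: [[0.335, 0.942, -0.0], [0.942, -0.335, 0.0], [-0.0, -0.0, -1.0]]
force: [-0.1, -0.0, -0.1]
finger_gap: 0.0369
grip_force: 0.0
```

play_rows --pt "0 0 0 0 0 -1 -0.2" --pt "0 0 0 0 0 -2 -0.2" --pt "0 0 0 0 0 -3 -0.2" --pt "0 0 0 0 0 -3 -0.2" --pt "0 0 0 0 0 -3 -0.2" --pt "0 0 0 0 0 0 -0.2" --pt "0 0 0 0 0 0 -0.2"

```text
clock: 34.2
tool_pos: [0.5108, -0.0872, 0.2319]
tcp_rot: [[0.335, 0.942, 0.002], [0.942, -0.335, -0.001], [0.0, 0.003, -1.0]]
force: [-0.3, -0.1, -1.1]
finger_gap: 0.0373
grip_force: 0.0
```

```bash
python3 st.py;  python3 - <<'E'
from h import *; from rig import optics
s=optics.snapshot("side"); i=s["img"][150:260,200:320]; cv2.imwrite("pics/s5.png",cv2.resize(i,None,fx=5,fy=5,interpolation=2)[:,:,::-1])
for d in (0,8.5e-3,.0215):
    p=proj(s,world([.5612,-.083,.0772],[(-.05,0,.1305-d),(-.05,0,.1445-d),(-.05,0,.1125-d)])); print(d,((p-[200,150])*5).round(0).tolist())
E
```

```text
34.2 [ 0.51076 -0.08719  0.23193] yaw 70.43 [-0.28 -0.14 -1.11] [-0.066 -0.046  0.068] 0.03727050406420614 0.0
0 [[392.0, 250.0], [392.0, 231.0], [392.0, 274.0]]
0.0085 [[392.0, 261.0], [392.0, 243.0], [392.0, 284.0]]
0.0215 [[392.0, 278.0], [392.0, 260.0], [392.0, 301.0]]
```

View pics/s5.png

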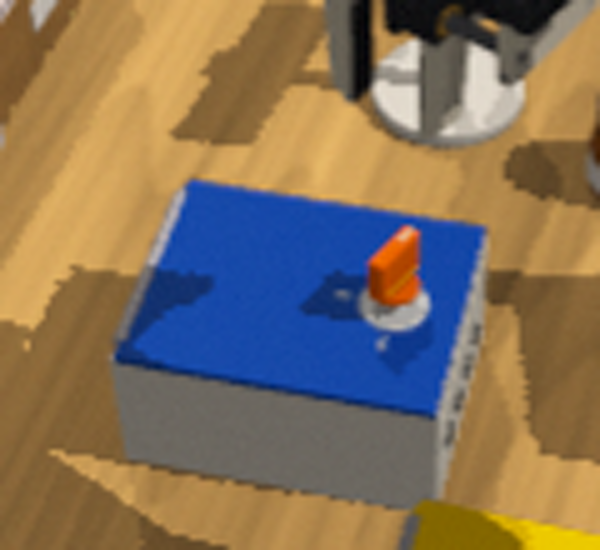

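The lid is shut and stays down, with the wing turned across. I'll check the plunger depth numerically from the wing's height in both views.

```bash
python3 - <<'E'
from h import *; from rig import optics; from scipy.optimize import least_squares
p=[.5612,-.083,.0772]
s=optics.snapshot("side"); t=optics.snapshot("top")
pts=[(-.05,0,.1305),(-.05,0,.1145),(-.05,0,.091)]
print("ajar wing,disc,lid side",proj(s,world(p,lid(.273,pts))).round(1).tolist(),"seen wing 271.2 190.0 disc 275.8 200.4")
obs=[]
for S,n in((s,"side"),(t,"top")):
    w=proj(S,world(p,[(-.05,0,.121)]))[0]; m=orange(S["img"]); x,y=w.round().astype(int)
    yy,xx=np.nonzero(m[y-14:y+15,x-14:x+15]); c=np.array([xx.mean()+x-14,yy.mean()+y-14]); obs.append(c)
    print(n,c.round(2),len(xx),[(d,proj(S,world(p,[(-.05,0,.1305-d/1e3)]))[0].round(2).tolist()) for d in (0,8.5,13.5,21.5)])
o=least_squares(lambda P:np.r_[proj(s,P)[0]-obs[0],proj(t,P)[0]-obs[1]],[.51,-.087,.12]); print(o.x, o.fun)
i=np.hstack([s["img"][175:235,250:310],t["img"][180:240,255:315]]); cv2.imwrite("pics/s6.png",cv2.resize(i,None,fx=6,fy=6,interpolation=2)[:,:,::-1])
E
```

```text
ajar wing,disc,lid side [[271.8, 189.5], [273.5, 194.0], [276.0, 200.5]] seen wing 271.2 190.0 disc 275.8 200.4
side [278.24 204.01] 93 [(0, [278.48, 200.01]), (8.5, [278.48, 202.25]), (13.5, [278.48, 203.55]), (21.5, [278.49, 205.62])]
top [nan nan] 0 [(0, [287.51, 212.86]), (8.5, [287.46, 213.32]), (13.5, [287.43, 213.59]), (21.5, [287.38, 214.02])]<stdin>:9: RuntimeWarning: Mean of empty slice.
  ret = ret.dtype.type(ret / rcount)
Traceback (most recent call last):
ValueError: Residuals are not finite in the initial point.
```

The visible grey disc matches a lid bezel in the fit. The wing height, spring force (about 6.7 N) and travel (21.5 − 13.0 mm) all point to a plunger of roughly 8.5–13 mm. The lid stays shut and the robot is clear, so I'll hand in.

```bash
python3 -c "
from rig import finish_job; print(finish_job())"
```

```text
the job is handed in; nothing more can be done
None
```

The job is handed in with no verdict shown. The blue lid is shut and stayed down after release, with the stud turned about 114° and sprung back to an estimated 8.5–13 mm. I never felt the end stop: I stopped turning at 114° and took the stud as in its notch because it rose freely and then seated sharply.

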